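# Push the card-index tray through the gap into its bay

### The arm

A 7-joint arm with a two-finger parallel gripper is mounted at the origin on the work surface. World frame = base frame: x ahead of the robot, y to its left, z up, the work surface at z = 0. Lengths are in m, angles in rad, forces in N, time in s.
With the tool pointing down it reaches from about 0.425 to 0.925 m from the base axis. Payload 6.8 kg.
Tool frame: the origin (TCP) lies midway between the tips of the shut fingers; the grasp point (between the pads) lies 19 mm behind it; z points along the fingers, y is the line along which they close (so a half turn about z gives the same grasp; the last joint's range is limited). The gripper opens to 85 mm and grips with 20 to 120 N. Pads are 22 mm wide; open, the fingers measure 114 mm over their backs; the gripper's body (76 mm by 85 mm) begins 54 mm behind the grasp point. The pads swing forward as they close: fully open they stand 13 mm farther back than shut.
Start: joints at [1.224, 0.477, 0.022, 1.555, -0.011, 1.109, -0.083], TCP at [0.16, -0.656, 0.231] pointing down, gripper open.
Joint ranges: [-2.96, 2.96], [-0.34, 2.1], [-1.41, 1.46], [0.24, 2.44], [-1.37, 4.51], [0.17, 1.92], [-2.96, 2.96]. Speed limits (rad/s): [2.39, 2.39, 3.14, 3.14, 3.14, 3.14, 3.14].

### API

Orientations are given as a rotation vector (axis times angle).
In Python, from bench import r gives the robot as it stands. The module is installed in compiled form; this text tells all that it offers.
- The arm moves only by the tool apply_moves, never from a script. Its argument "rows" is a list of rows, each a list of 6 numbers: the shift along the tool's x, y, z scaled (see below), then the turn, a rotation vector about the tool's x, y, z scaled (see below). A call has 1 to 5 rows; each row is the pose to reach, as a shift and turn from the pose commanded when the call began, along the tool's axes at that moment; what a row does not reach only later rows make up. The controller multiplies each number of a shift by 0.25 m and each number of a turn by 90 degrees. A row lasts 1/8 s, in which the tool goes at most 62.5 mm and 10.7 degrees, less where a joint would pass 70% of its speed; a pose out of reach is approached as far as the arm can. A call with a number of a shift or a turn outside -1 to 1 is refused whole. A call with a gripper value outside its range is refused whole. "claw" is the opening, from 0 (shut) to 1 (fully open), set as the call begins (left out, the last holds). The fingers move at their own pace and stop on an object; "newtons" is the grip in N (left out, the last holds). Time passes only in rows, so rows that repeat a pose let the fingers close. It gives the time, the measured TCP pose, the force, the opening and the grip force at its end, in the units of the state.
- r.get_obs(): the state, without advancing time (a new reading comes with each control period).
- r.grab_frame(name): name is "scene" or "top"; returns a dict with "pixels" (400x640x3 uint8, red, green, blue), "intrinsics" (3x3 intrinsics, pixels), "dist" ([k1, k2, p1, p2, k3] as OpenCV has them; the pictures are not rectified), "eye" and "attitude" of the camera in the world. Camera axes: x right, y up, looking along -z (the intrinsics and any distortion apply to the point x, -y, -z); pixel columns grow to the right and rows downward; lengths in m; the calibration is good to about 2 mm. A picture is of the moment at which its call begins. There is no depth.
- r.hand_in(): hands the job in; it is judged then, once.
Trained networks look in a picture, given as the dict that the camera call returned (one of the last four; its "shot" number tells which), for a name from the list of things; names that differ only in an ending like _2 or _b are one class to them, and where a whole thing is asked for, a point or a joint stands for the part that bears it (a point fixed in the world has none). Each returns a list of dicts, best first, with "conf" (0 to 1); they miss things now and then, are a little off and sometimes report something else, mostly with a low value. They report only what shows in the picture. A call takes as long as a camera call. They do not tell look-alikes from the thing itself.
- r.search_frame(picture, thing): "rect" ([left, top, width, height] in pixels, round what is visible of it).
- r.outline_of(picture, thing): "pixels" (400x640 bool, what is visible of it) and "rect" ([left, top, width, height] in pixels, round what is visible of it).
- r.landmark_of(picture, thing): "point" ([column, row] in pixels: a listed point, or the origin of a listed thing).
The state is a dict: "clock": time; "joints": joint angles; "qvel": joint speeds; "tau": joint torques, N m; "tcp_pos": TCP position; "orientation": TCP orientation; "contact_force": force on the tool from outside, world axes, zero at the start; "moment": the same for the moment, N m; "grip_width": finger opening in m; "gripper_force": force on a finger pad.
Only numpy, scipy, OpenCV 4.12 (cv2) and the standard library are available. Lean on these libraries where they do the work, as an engineer would, in place of code of your own. Each camera call takes 0.05 s, during which the arm holds its last target. There are 200 camera calls.

### The job

Push the blue card-index tray along the table through the narrow gap between the two green card boxes, until it is fully home and square against the green back stop in its bay behind them. Only push it: do not lift or tip it, and leave the other things on the desk where they are.

Things in the scene. Friction and masses are not known exactly. Their poses are not given: they have to be found in the camera images.
- tray: Loose blue card-index tray, full of cards (solid to the touch, smooth upright sides): 110 mm long (its x), 88 wide (its y), 45 high, upright corners rounded 6 mm; 0.24 to 0.5 kg. Origin: centre of its underside; both ends alike. Starts on the table on the stand's -x side, centre 140 to 165 mm before the gap's middle, up to 40 mm to either side of its middle line, turned up to 0.3 rad from the stand's x.
- stand: Filing stand bolted to the table. Origin: on the table in the middle of the gap; x is the way the tray is pushed (roughly the robot's left), y across the gap, z up. Two green card boxes, each 50 mm along x (x -25 to +25), 75 along y, 45 high, leave a gap of 93 mm (y -46.5 to +46.5). Behind them lies the bay, bare table between two flat yellow strips, with the back stop.
- stop_face (a point): Middle of the face of the green back stop (30 mm high, 140 mm long) at table level, 147 mm from the stand's origin along the stand's x. The tray is home when its far end touches this face: its centre is then 92 mm along the stand's x and its near end 37 mm, 12 mm beyond the boxes.
- stamp: Bystander: rubber stamp with a turned wooden handle, 36 mm diameter, 68 mm high, standing beside the bay about 100 mm along x and +125 mm along y of the stand. Origin at the centre of its underside.
- inkpot: Bystander: small amber ink pot with a black cap, 40 mm diameter, 55 mm high, standing beside the bay about 80 mm along x and -125 mm along y of the stand. Origin at the centre of its underside.
- gluestick: Bystander: yellow glue stick standing upright, 26 mm diameter, 85 mm high, just beyond the right-hand card box (about 0 mm along x and -155 mm along y of the stand). Origin at the centre of its underside.
- punch: Bystander: black hole punch, 110 x 50 mm, 56 mm high, on the robot's left. Origin at the centre of its underside.
- mug: Bystander: white mug, 80 mm diameter, 90 mm high, on the robot's left. Origin at the centre of its underside.
- stapler: Bystander: red and grey stapler, 130 x 34 mm, 54 mm high, on the robot's right. Origin at the centre of its underside.
- tape: Bystander: roll of brown parcel tape lying flat, 90 mm diameter, 22 mm high, on the robot's right. Origin at the centre of its underside.
Things that resemble listed ones, but are neither listed nor needed, are in the scene too. There is more than one size of the tray; the one meant has the size given above.

How it is judged:
By the outcome, as a careful person would: the job done as asked, in the order asked, and still so for the second after the job is handed in, with the robot touching nothing.
It also fails if it takes over 70 s, if anything falls off the work surface, if the arm or the gripper's body presses on something with over 40 N, if the wrist force passes 120 N, or if a joint passes its speed limit or range.

## Working session

There is one attempt and no reset: what is moved stays moved. The work goes in short steps, Python scripts to look and compute and a tool call to move; the robot and the scene stay as the last step left them, time stands still between calls to the robot, and variables do not carry over. Pictures are saved under pics/ and viewed, at most 10 in all, crops included, and the job is handed in when it is done.

Besides the shell and the picture viewer there is one more tool, called after "Emit:" in YAML: its name, and indented under it one key for each argument. apply_moves: Moves the arm, as the interface text tells. Its arguments: {"type":"object","properties":{"rows":{"type":"array","items":{"type":"array","items":{"type":"number"}}},"claw":{"type":"number"},"newtons":{"type":"number"}},"required":["rows"]}

```bash
mkdir -p pics
cat > h.py <<'E'
import numpy as np, cv2
from bench import r
from scipy.spatial.transform import Rotation as R
def att(f):
    a=np.array(f["attitude"],float)
    return a if a.shape==(3,3) else (R.from_rotvec(a).as_matrix() if a.size==3 else R.from_quat(a).as_matrix())
def ray(f,px):
    px=np.array(px,float).reshape(-1,1,2)
    u=cv2.undistortPoints(px,np.array(f["intrinsics"]),np.array(f["dist"])).reshape(-1,2)
    d=np.c_[u[:,0],-u[:,1],-np.ones(len(u))]
    return d@att(f).T
def toz(f,px,z):
    d=ray(f,px);e=np.array(f["eye"]);return (e+d*((z-e[2])/d[:,2:]))
def proj(f,P):
    P=np.atleast_2d(P);c=(P-np.array(f["eye"]))@att(f);c=c*[1,-1,-1]
    return cv2.projectPoints(c,np.zeros(3),np.zeros(3),np.array(f["intrinsics"]),np.array(f["dist"]))[0].reshape(-1,2)
def save(f,n): cv2.imwrite(f"pics/{n}.png",f["pixels"][:,:,::-1])
E
python3 - <<'E'
from h import *
for n in("top","scene"):
    f=r.grab_frame(n);save(f,n+"0");print(n,f["eye"],f["attitude"],f["intrinsics"],f["dist"])
    for t in("tray","stand","stop_face","stamp","inkpot","gluestick"):
        print(t,[(np.round(d["point"],1),round(d["conf"],2),toz(f,d["point"],0).round(3)) for d in r.landmark_of(f,t)])
        if t!="stop_face":print("  ",[(d["rect"],round(d["conf"],2)) for d in r.search_frame(f,t)])
o=r.get_obs();print(o)
E
```

```text
top [ 0.32309477 -0.02227935  1.59033177] [ 0.1232078  -0.12132468 -1.55613647] [[498.96235612   0.         328.49881833]
 [  0.         498.96235612 201.85417714]
 [  0.           0.           1.        ]] [-0.03273016  0.          0.          0.          0.        ]
tray [(array([404.5, 193.7]), 0.98, array([[ 0.603, -0.265,  0.   ]])), (array([343. , 199.2]), 0.93, array([[ 0.582, -0.066,  0.   ]]))]
   [([324.8, 179.3, 37.8, 32.8], 0.88), ([385.7, 174.9, 34.8, 33.3], 0.83)]
stand [(array([293.9, 199.7]), 0.58, array([[0.579, 0.093, 0.   ]]))]
   [([234.8, 163.6, 73.2, 78.2], 0.57)]
stop_face [(array([250.2, 204.2]), 0.74, array([[0.563, 0.234, 0.   ]]))]
stamp [(array([263.6, 238.6]), 0.5, array([[0.452, 0.187, 0.   ]]))]
   []
inkpot [(array([263.5, 165.2]), 0.44, array([[0.692, 0.195, 0.   ]]))]
   [([254.9, 155.1, 15.8, 18.3], 0.74), ([432.1, 176.0, 25.9, 42.7], 0.63)]
gluestick [(array([286.5, 158.9]), 0.42, array([[0.714, 0.12 , 0.   ]]))]
   [([283.7, 145.7, 12.5, 11.2], 0.65)]
scene [1.00988986 0.44997724 0.93286077] [0.29877049 0.74533524 2.23499593] [[399.64137066   0.  
[... 1003 characters left out ...]

{'clock': 1.2, 'joints': array([ 1.22388699,  0.47698522,  0.02240614,  1.55541917, -0.01152844,
        1.10928521, -0.08311662]), 'qvel': array([ 0.00038558, -0.00115463, -0.00023374,  0.00075768, -0.00051664,
        0.00016441,  0.0005226 ]), 'tau': array([-4.58740906e-04, -5.96335316e+01,  1.60588648e+00, -2.81550193e+01,
        1.23909788e-02,  1.79509436e-03, -2.00973540e-05]), 'tcp_pos': array([ 0.15968159, -0.6558522 ,  0.23130983]), 'orientation': array([3.11921054e+00, 3.74139858e-01, 6.60597583e-05]), 'contact_force': array([-0.08618402, -0.80785929, -0.63204978]), 'moment': array([-0.03057196,  0.04230377, -0.06218252]), 'gripper_force': 0.0, 'grip_width': 0.08540893708972147}
```

Run:
```python
import cv2,numpy as np
a=cv2.imread("pics/top0.png")[120:270,200:460];b=cv2.imread("pics/scene0.png")[130:310,200:460]
a=cv2.resize(a,None,fx=3,fy=3,interpolation=cv2.INTER_CUBIC);b=cv2.resize(b,None,fx=3,fy=3,interpolation=cv2.INTER_CUBIC)
cv2.imwrite("pics/a.png",a);cv2.imwrite("pics/b.png",b)
```

```text
(no output)
```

View pics/a.png

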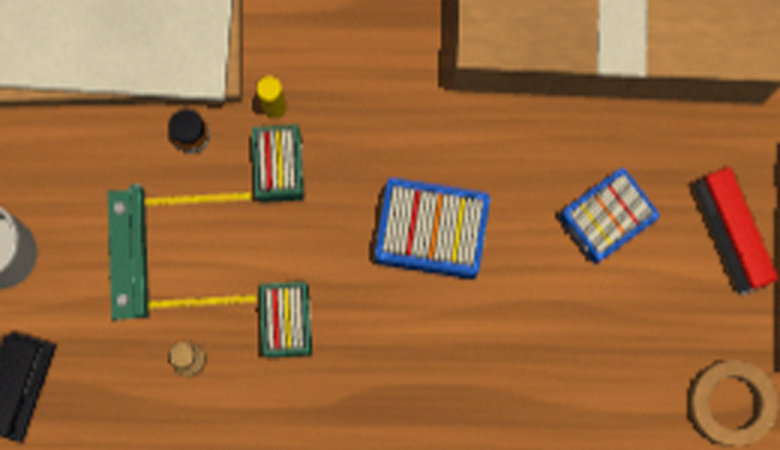

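View pics/b.png

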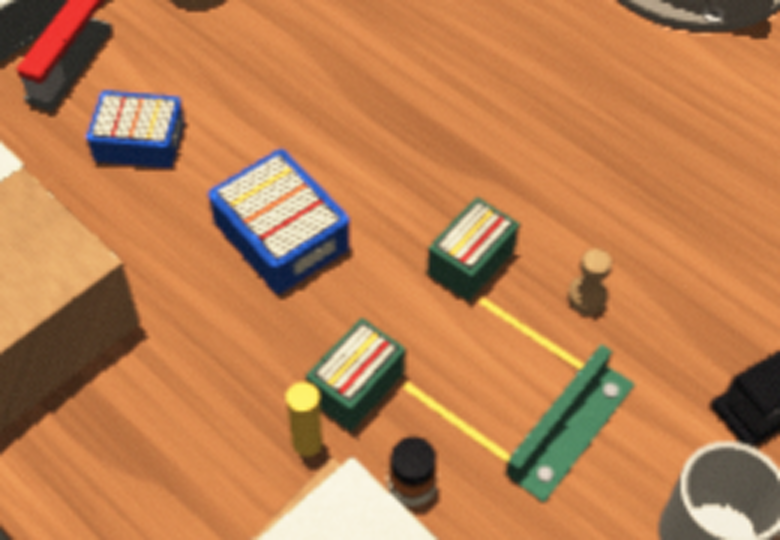

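```bash
cat > fit.py <<'E'
from h import *
from scipy.optimize import minimize
K=8
def box(cx,cy,lx,ly,h,rad=0):
    a=np.linspace(0,2*np.pi,24,endpoint=False)
    p=np.c_[np.cos(a),np.sin(a)]*rad; s=np.sign(np.c_[np.cos(a+.1),np.sin(a+.1)])*[lx/2-rad,ly/2-rad]
    q=p+s+[cx,cy]
    return np.r_[np.c_[q,0*a],np.c_[q,0*a+h]]
def place(P,q):
    c,s=np.cos(q[2]),np.sin(q[2]);return np.c_[P[:,:2]@np.array([[c,s],[-s,c]])+q[:2],P[:,2]]
def hullmask(pts,roi):
    x,y,w,h=roi;m=np.zeros((h*K,w*K),np.uint8)
    hp=cv2.convexHull(((pts-[x-.5,y-.5])*K).astype(np.float32))
    cv2.fillConvexPoly(m,np.round(hp*16-8).astype(np.int32),1,shift=4)
    return cv2.resize(m.astype(np.float32),(w,h),interpolation=cv2.INTER_AREA)
def cmask(f,kind):
    h=cv2.cvtColor(f["pixels"],cv2.COLOR_RGB2HSV);lo,hi=((105,110,40),(125,255,255)) if kind=="b" else ((60,70,25),(95,255,255))
    return cv2.inRange(h,lo,hi)
def comp(f,kind,guess,P):
    m=cmask(f,kind); pr=proj(f,place(P,guess)); x0,y0=np.floor(pr.min(0)-8).astype(int);x1,y1=np.ceil(pr.max(0)+8).astype(int)
    sub=m.copy();k=np.zeros_like(m);k[y0:y1,x0:x1]=1;sub=sub*k
    n,l,st,_=cv2.connectedComponentsWithStats(cv2.morphologyEx(sub,cv2.MORPH_CLOSE,np.ones((3,3))))
    g=proj(f,place(P,guess)).mean(0)
    i=1+np.argmax(st[1:,4]);c=cv2.findContours((l==i).astype(np.uint8),cv2.RETR_EXTERNAL,cv2.CHAIN_APPROX_NONE)[0][0]
    o=np.zeros_like(m);cv2.fillConvexPoly(o,cv2.convexHull(c),1)
    return (x0,y0,x1-x0,y1-y0),o[y0:y1,x0:x1].astype(np.float32)
def fit(fs,kind,Ps,guess,rep=2):
    q=np.array(guess,float)
    for _ in range(rep):
        T=[(f,P)+comp(f,kind,q,P) for f in fs for P in Ps]
        cost=lambda v:sum(((hullmask(proj(f,place(P,v)),roi)-m)**2).sum() for f,P,roi,m in T)
        q=minimize(cost,q,method="Nelder-Mead",options=dict(initial_simplex=q+np.array([[0,0,0],[.006,0,0],[0,.006,0],[0,0,.08]]),xatol=1e-5,fatol=1e-3)).x
    return q,cost(q),[int(t[3].sum()) for t in T]
TRAY=[box(0,0,.11,.088,.045,.006)]
ST=[box(0,.084,.05,.075,.045),box(0,-.084,.05,.075,.045)]
def rel(t,s):
    c,sn=np.cos(s[2]),np.sin(s[2]);d=t[:2]-s[:2];return np.array([c*d[0]+sn*d[1],-sn*d[0]+c*d[1],t[2]-s[2]])
E
python3 - <<'E'
from fit import *
fs=[r.grab_frame("top"),r.grab_frame("scene")]
for g in (fs[:1],fs[1:],fs):
    s=fit(g,"g",ST,[.578,.09,np.pi/2+.05]);print("stand",s[0].round(4),s[1:])
    t=fit(g,"b",TRAY,[.588,-.062,np.pi/2-.15]);print("tray",t[0].round(4),t[1:],"rel",rel(t[0],s[0]).round(4))
    
o=r.get_obs();print(R.from_rotvec(o["orientation"]).as_matrix().round(3))
E
```

```text
stand [0.5743 0.0924 1.6465] (np.float32(41.62451), [399, 396])
tray [ 0.5896 -0.0668  1.4249] (np.float32(18.337646), [1042]) rel [-0.1599 -0.0033 -0.2216]
stand [0.5722 0.0962 1.6583] (np.float32(570.6377), [408, 462])
tray [ 0.5888 -0.0643  1.4041] (np.float32(42.692383), [1352]) rel [-0.1613 -0.0026 -0.2541]
stand [0.5739 0.0927 1.6466] (np.float32(622.18384), [399, 396, 408, 462])
tray [ 0.5891 -0.0653  1.4188] (np.float32(81.61035), [1042, 1352]) rel [-0.1587 -0.0032 -0.2278]
[[ 0.972  0.237  0.   ]
 [ 0.237 -0.972 -0.   ]
 [ 0.     0.    -1.   ]]
```

Emit:
apply_moves:
  rows:
    - [0.19,-0.13,0,0,0,-0.11]
    - [0.38,-0.26,0,0,0,-0.22]
    - [0.57,-0.4,0,0,0,-0.33]
    - [0.76,-0.53,0,0,0,-0.44]
    - [0.95,-0.66,0,0,0,-0.55]
  claw: 1

```text
clock: 1.92
tcp_pos: [0.3525, -0.438, 0.2317]
orientation: [2.671, 1.653, 0.0]
contact_force: [0.6, -0.2, 0.1]
grip_width: 0.0856
gripper_force: 0.0
```

```bash
cat >> fit.py <<'E'
S=np.array([.5743,.0924,1.6465])
def go(sx,sy,z,yaw=0):
    "print the single move to a stand pose (tool y along -stand y, tilt zero)"
    o=r.get_obs();M=R.from_rotvec(o["orientation"]).as_matrix();p=np.array(o["tcp_pos"])
    c,s=np.cos(S[2]),np.sin(S[2]);t=np.array([S[0]+c*sx-s*sy,S[1]+s*sx+c*sy,z])
    a=S[2]-np.pi/2+yaw;G=np.array([[np.sin(a),np.cos(a),0],[-np.cos(a),np.sin(a),0],[0,0,-1]]).T
    G=np.c_[[np.sin(a),-np.cos(a),0],[np.cos(a),np.sin(a),0],[0,0,-1]]
    assert np.linalg.det(G)>0
    print("t",round(o["clock"],2),"at",rel(np.r_[p[:2],0],S)[:2].round(4),p[2].round(4),"F",np.round(o["contact_force"],1),"w",round(o["grip_width"],4),
     "shift",(M.T@(t-p)/.25).round(3),"turn",(R.from_matrix(M.T@G).as_rotvec()/(np.pi/2)).round(3),"j",np.round(o["joints"],2))
E
python3 -c "
from fit import *
go(-.248,-.003,.231)"
```

```text
Traceback (most recent call last):
  File "fit.py", line 45, in go
    assert np.linalg.det(G)>0
           ^^^^^^^^^^^^^^^^^^
AssertionError
```

```bash
sed -i '/G=np.array(\[\[np.sin/d; s/G=np.c_\[\[np.sin(a),-np.cos(a),0\]/G=np.c_[[-np.sin(a),np.cos(a),0]/' fit.py
python3 -c "
from fit import *
go(-.248,-.003,.231)"
```

```text
Traceback (most recent call last):
  File "fit.py", line 43, in go
    G=np.c_[[-np.sin(a),np.cos(a),0],[np.cos(a),np.sin(a),0],[0,0,-1]]
                     ^
NameError: name 'a' is not defined
```

```bash
sed -i 's/^    G=np.c_/    a=S[2]-np.pi\/2+yaw;G=np.c_/' fit.py
python3 -c "
from fit import *
go(-.248,-.003,.231)"
```

```text
t 1.93 at [-0.5121  0.2613] 0.2317 F [ 0.6 -0.2  0.1] w 0.0856 shift [1.449 0.366 0.002] turn [ 0.     0.    -0.343] j [ 0.99  0.31 -0.26  1.82  0.09  1.03  0.24]
```

Emit:
apply_moves:
  rows:
    - [0.2,0.05,0,0,0,-0.08]
    - [0.4,0.1,0,0,0,-0.16]
    - [0.6,0.15,0,0,0,-0.24]
    - [0.8,0.2,0,0,0,-0.32]
    - [0.97,0.25,0,0,0,-0.343]

```text
clock: 2.55
tcp_pos: [0.5178, -0.2495, 0.2316]
orientation: [2.138, 2.301, 0.001]
contact_force: [0.4, -0.7, -0.2]
grip_width: 0.0855
gripper_force: 0.0
```

```bash
python3 -c "
from fit import *
go(-.248,-.003,.1)"
```

```text
t 2.55 at [-0.3366  0.0822] 0.2316 F [ 0.4 -0.7 -0.2] w 0.0855 shift [0.355 0.34  0.527] turn [ 0.     0.    -0.001] j [ 0.7   0.35 -0.45  1.78  0.17  1.05  0.26]
```

Emit:
apply_moves:
  rows:
    - [0.18,0.17,0,0,0,0]
    - [0.355,0.34,0,0,0,0]
    - [0.355,0.34,0.2,0,0,0]
    - [0.355,0.34,0.4,0,0,0]
    - [0.355,0.34,0.6,0,0,0]

```text
clock: 3.18
tcp_pos: [0.5953, -0.1567, 0.08]
orientation: [2.141, 2.298, 0.0]
contact_force: [0.5, -1.0, 0.6]
grip_width: 0.0856
gripper_force: 0.0
```

```bash
python3 -c "
from fit import *
go(-.248,-.003,.012)
f=r.grab_frame('scene');a=cv2.resize(f['pixels'][130:310,200:460],None,fx=3,fy=3,interpolation=2);cv2.imwrite('pics/c.png',a[:,:,::-1])"
```

```text
t 3.17 at [-0.25   -0.0021] 0.08 F [ 0.5 -1.   0.6] w 0.0856 shift [0.008 0.003 0.272] turn [ 0.     0.    -0.003] j [ 0.47  0.59 -0.42  1.8   0.32  0.82 -0.04]
```

View pics/c.png

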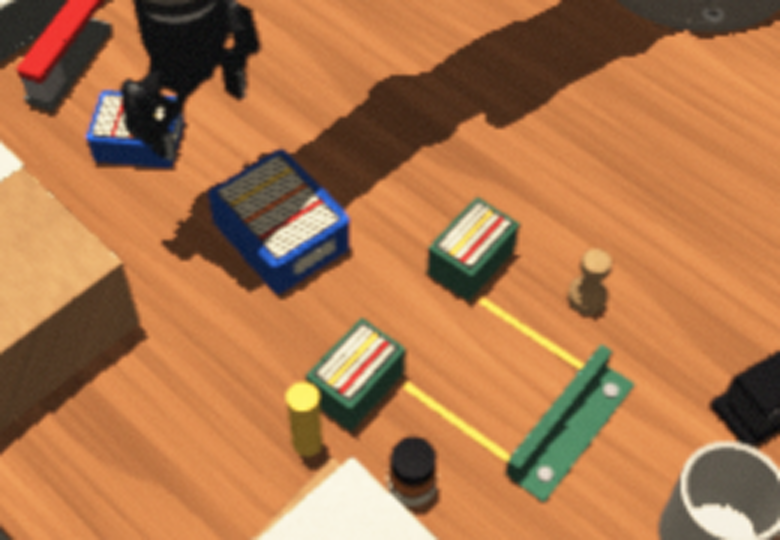

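Emit:
apply_moves:
  rows:
    - [0.008,0.003,0.07,0,0,0]
    - [0.008,0.003,0.14,0,0,0]
    - [0.008,0.003,0.21,0,0,0]
    - [0.008,0.003,0.27,0,0,0]
    - [0.008,0.003,0.27,0,0,0]

```text
clock: 3.85
tcp_pos: [0.5949, -0.1545, 0.0126]
orientation: [-2.14, -2.297, 0.002]
contact_force: [0.7, 0.3, 0.3]
grip_width: 0.0855
gripper_force: 0.0
```

```bash
python3 -c "
from fit import *
go(-.21,-.003,.012)
g=[r.grab_frame('top')]
t=fit(g,'b',TRAY,[.589,-.066,1.42]);print(t[0].round(4),t[1:],rel(t[0],S).round(4))"
```

```text
t 3.85 at [-0.2478 -0.0018] 0.0126 F [0.7 0.3 0.3] w 0.0855 shift [0.151 0.004 0.003] turn [-0.001 -0.    -0.003] j [ 0.44  0.68 -0.39  1.83  0.37  0.71 -0.09]
[ 0.5895 -0.0667  1.4225] (np.float32(19.73169), [1049]) [-0.1598 -0.0031 -0.224 ]
```

Emit:
apply_moves:
  rows:
    - [0.03,0.003,0,0,0,0]
    - [0.06,0.003,0,0,0,0]
    - [0.09,0.003,0,0,0,0]
    - [0.12,0.003,0,0,0,0]
    - [0.15,0.003,0,0,0,0]

```text
clock: 4.53
tcp_pos: [0.5934, -0.1176, 0.0139]
orientation: [2.141, 2.298, -0.002]
contact_force: [-1.1, -3.8, 1.8]
grip_width: 0.0856
gripper_force: 1.8
```

```bash
cat > look.py <<'E'
from fit import *
import sys
a=[float(v) for v in sys.argv[1:]]
go(a[0],a[1],.012,*a[5:])
g=[r.grab_frame('top')]
c,s=np.cos(S[2]),np.sin(S[2])
q=[S[0]+c*a[2]-s*a[3],S[1]+s*a[2]+c*a[3],S[2]+a[4]]
t=fit(g,'b',TRAY,q,3);print(t[0].round(4),t[1:],rel(t[0],S).round(4))
E
python3 look.py -.18 -.003 -.144 0 -.08
```

```text
t 4.53 at [-0.2108 -0.0032] 0.0139 F [-1.1 -3.8  1.8] w 0.0856 shift [ 0.123 -0.001  0.007] turn [-0.     0.001 -0.003] j [ 0.38  0.67 -0.38  1.85  0.38  0.69 -0.15]
[ 0.5904 -0.0611  1.3757] (np.float32(146.07959), [890]) [-0.1543 -0.0044 -0.2708]
```

```bash
cat >> fit.py <<'E'
def fit2(fs,q,rep=3):
    q=np.array(q,float);P=TRAY[0]
    for _ in range(rep):
        T=[]
        for f in fs:
            roi,m=comp(f,"b",q,P);x,y,w,h=roi
            hs=cv2.cvtColor(f["pixels"],cv2.COLOR_RGB2HSV)
            arm=((hs[...,1]<90)&(hs[...,2]<60)).astype(np.uint8)
            n,l,st,_c=cv2.connectedComponentsWithStats(arm)
            arm=np.isin(l,[i for i in range(1,n) if st[i,4]>150]).astype(np.uint8)
            W=1-cv2.dilate(arm,np.ones((5,5)))[y:y+h,x:x+w];T.append((f,roi,m,W))
        cost=lambda v:sum((((hullmask(proj(f,place(P,v)),roi)-m)**2)*W).sum() for f,roi,m,W in T)
        q=minimize(cost,q,method="Nelder-Mead",options=dict(initial_simplex=q+np.array([[0,0,0],[.006,0,0],[0,.006,0],[0,0,.08]]),xatol=1e-5,fatol=1e-3)).x
    return q,cost(q),[(int(m.sum()),int((1-W).sum())) for _,_,m,W in T]
E
cat > look.py <<'E'
from fit import *
import sys
a=[float(v) for v in sys.argv[1:6]]
go(a[0],a[1],.012)
T=r.grab_frame('top');C=r.grab_frame('scene')
c,s=np.cos(S[2]),np.sin(S[2])
q=[S[0]+c*a[2]-s*a[3],S[1]+s*a[2]+c*a[3],S[2]+a[4]]
for g in([T],[C],[T,C]):
    t=fit2(g,q);print(t[1:],rel(t[0],S).round(4))
if len(sys.argv)>6:
    A=[]
    for f,(y,x) in((T,(150,220)),(C,(150,240))):
        im=np.ascontiguousarray(cv2.resize(f["pixels"][y:y+130,x:x+180,::-1],None,fx=4,fy=4,interpolation=2))
        cv2.polylines(im,[((cv2.convexHull(proj(f,place(TRAY[0],t[0])).astype(np.float32))-[x-.5,y-.5])*4).astype(np.int32)],True,(0,255,255))
        A.append(cv2.resize(im,None,fx=.55,fy=.55,interpolation=3))
    cv2.imwrite(f"pics/{sys.argv[6]}.png",np.hstack(A))
E
python3 look.py -.18 -.003 -.144 0 -.08 d
```

```text
t 4.58 at [-0.2094 -0.0033] 0.0139 F [-1.1 -1.9  2.3] w 0.0856 shift [ 0.118 -0.002  0.008] turn [-0.     0.    -0.003] j [ 0.38  0.67 -0.39  1.85  0.38  0.69 -0.15]
(np.float32(21.346191), [(881, 661)]) [-0.1539 -0.0049 -0.2775]
(np.float32(20.08667), [(1386, 705)]) [-0.1526 -0.0046 -0.2573]
(np.float32(46.074707), [(881, 656), (1386, 705)]) [-0.1531 -0.0048 -0.2663]
```

View pics/d.png

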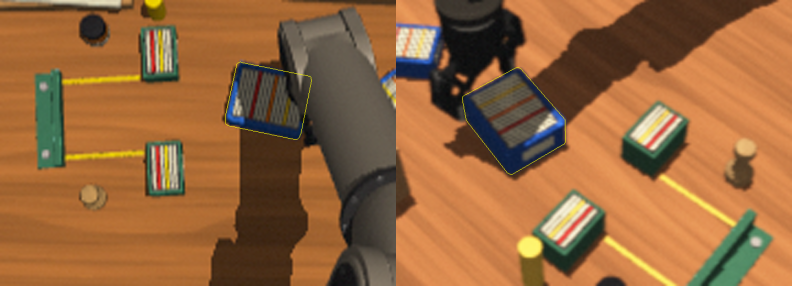

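Emit:
apply_moves:
  rows:
    - [-0.04,0,0,0,0,0]
    - [-0.08,0.02,0,0,0,0]
    - [-0.08,0.035,0,0,0,0]
    - [-0.08,0.035,0,0,0,0]
    - [-0.08,0.035,0,0,0,0]
  claw: 0.5

```text
clock: 5.3
tcp_pos: [0.6039, -0.136, 0.0137]
orientation: [-2.141, -2.299, -0.0]
contact_force: [0.1, -0.5, -0.9]
grip_width: 0.0429
gripper_force: 0.0
```

```bash
python3 look.py -.21 -.012 -.154 -.005 -.25
```

```text
t 5.3 at [-0.2299 -0.0122] 0.0137 F [ 0.1 -0.5 -0.9] w 0.0429 shift [ 0.08  -0.001  0.007] turn [-0.    -0.    -0.003] j [ 0.4   0.69 -0.39  1.82  0.37  0.71 -0.12]
(np.float32(13.29126), [(1027, 460)]) [-0.1548 -0.0053 -0.2872]
(np.float32(51.433105), [(1343, 490)]) [-0.1521 -0.0046 -0.2755]
(np.float32(82.638916), [(1027, 460), (1343, 518)]) [-0.1537 -0.005  -0.2849]
```

Emit:
apply_moves:
  rows:
    - [0.02,0,0,0,0,0]
    - [0.04,0,0,0,0,0]
    - [0.06,0,0,0,0,0]
    - [0.08,0,0,0,0,0]
    - [0.1,0,0,0,0,0]

```text
clock: 6.02
tcp_pos: [0.6022, -0.1119, 0.014]
orientation: [2.141, 2.298, -0.001]
contact_force: [0.3, -3.5, 2.2]
grip_width: 0.0425
gripper_force: 2.4
```

```bash
python3 look.py -.19 -.012 -.144 -.003 -.05
```

```text
t 6.03 at [-0.2058 -0.0124] 0.014 F [ 0.3 -3.5  2.2] w 0.0425 shift [ 0.063 -0.002  0.008] turn [ 0.     0.001 -0.003] j [ 0.37  0.68 -0.38  1.83  0.37  0.7  -0.16]
(np.float32(11.4279785), [(976, 537)]) [-0.1418 -0.0041 -0.2852]
(np.float32(37.253662), [(1367, 659)]) [-0.1385 -0.0036 -0.2778]
(np.float32(67.3833), [(976, 527), (1367, 659)]) [-0.1403 -0.0035 -0.2743]
```

Emit:
apply_moves:
  rows:
    - [-0.05,0,0,0,0,0]
    - [-0.07,0.05,0,0,0,0]
    - [-0.07,0.09,0,0,0,0]
    - [-0.07,0.09,0,0,0,0]
    - [-0.07,0.09,0,0,0,0]
  claw: 0

```text
clock: 6.75
tcp_pos: [0.6256, -0.1268, 0.0135]
orientation: [-2.14, -2.299, 0.0]
contact_force: [-0.9, 0.2, -0.1]
grip_width: 0.0
gripper_force: 0.0
```

```bash
python3 look.py -.21 -.035 -.140 -.003 -.25
```

```text
t 6.75 at [-0.2225 -0.0346] 0.0135 F [-0.9  0.2 -0.1] w 0.0 shift [0.05  0.001 0.006] turn [-0.    -0.    -0.003] j [ 0.38  0.71 -0.38  1.77  0.37  0.74 -0.13]
(np.float32(21.83667), [(1061, 336)]) [-0.1413 -0.0033 -0.3296]
(np.float32(46.33203), [(1360, 368)]) [-0.1373 -0.0024 -0.3367]
(np.float32(105.61206), [(1061, 336), (1360, 368)]) [-0.1394 -0.0025 -0.3387]
```

Emit:
apply_moves:
  rows:
    - [0.02,-0.018,0,0,0,0]
    - [0.04,-0.018,0,0,0,0]
    - [0.06,-0.018,0,0,0,0]
    - [0.08,-0.018,0,0,0,0]
    - [0.1,-0.018,0,0,0,0]

```text
clock: 7.48
tcp_pos: [0.6197, -0.1025, 0.0138]
orientation: [2.141, 2.298, 0.0]
contact_force: [-0.2, -1.5, -2.0]
grip_width: 0.0
gripper_force: 0.9
```

```bash
python3 look.py -.19 -.03 -.130 -.003 -.15
```

```text
t 7.47 at [-0.1977 -0.0306] 0.0138 F [-0.2 -1.5 -2. ] w 0.0 shift [ 0.031 -0.002  0.007] turn [ 0.     0.    -0.003] j [ 0.34  0.7  -0.38  1.79  0.37  0.72 -0.17]
(np.float32(17.868408), [(1041, 417)]) [-0.1245 -0.0006 -0.2759]
(np.float32(42.64795), [(1396, 543)]) [-0.1206  0.0008 -0.2594]
(np.float32(101.11548), [(1041, 384), (1396, 572)]) [-0.1224  0.0004 -0.2536]
```

Emit:
apply_moves:
  rows:
    - [-0.11,0,0,0,0,0]
    - [-0.11,-0.22,0,0,0,0]
    - [-0.11,-0.46,0,0,0,0]
    - [0.0,-0.47,0,0,0,0]
    - [0.15,-0.47,0,0,0,0]

```text
clock: 8.2
tcp_pos: [0.499, -0.074, 0.0141]
orientation: [2.145, 2.295, -0.0]
contact_force: [1.4, 0.9, 0.1]
grip_width: 0.0001
gripper_force: 0.0
```

```bash
python3 look.py -.16 .065 -.123 0 -.25
```

```text
t 8.2 at [-0.1602  0.0877] 0.0141 F [1.4 0.9 0.1] w 0.0001 shift [0.002 0.091 0.008] turn [ 0.     0.    -0.005] j [ 0.34  0.56 -0.39  2.09  0.39  0.56 -0.26]
(np.float32(174.04053), [(826, 247)]) [-1.217e-01 -2.000e-04 -2.775e-01]
(np.float32(37.507812), [(1394, 250)]) [-0.1202  0.0016 -0.2672]
(np.float32(226.85474), [(826, 247), (1394, 250)]) [-0.1207  0.0007 -0.2638]
```

Emit:
apply_moves:
  rows:
    - [0,0.04,0,0,0,0]
    - [0,0.07,0,0,0,0]
    - [0,0.09,0,0,0,0]
    - [0,0.11,0,0,0,0]
    - [0,0.125,0,0,0,0]

```text
clock: 8.93
tcp_pos: [0.5311, -0.0718, 0.0136]
orientation: [-2.142, -2.298, 0.0]
contact_force: [-0.9, -1.3, -1.1]
grip_width: -0.0001
gripper_force: 0.9
```

```bash
python3 look.py -.16 .05 -.123 -.003 -.15 e
```

```text
t 8.93 at [-0.1605  0.0555] 0.0136 F [-0.9 -1.3 -1.1] w -0.0001 shift [0.002 0.022 0.006] turn [-0.    -0.    -0.004] j [ 0.33  0.59 -0.39  2.02  0.38  0.6  -0.25]
(np.float32(218.86084), [(746, 367)]) [-0.1129 -0.0112 -0.176 ]
(np.float32(28.114502), [(1401, 460)]) [-0.1157 -0.0089 -0.1661]
(np.float32(254.43066), [(746, 367), (1401, 460)]) [-0.1158 -0.0102 -0.1922]
```

View pics/e.png

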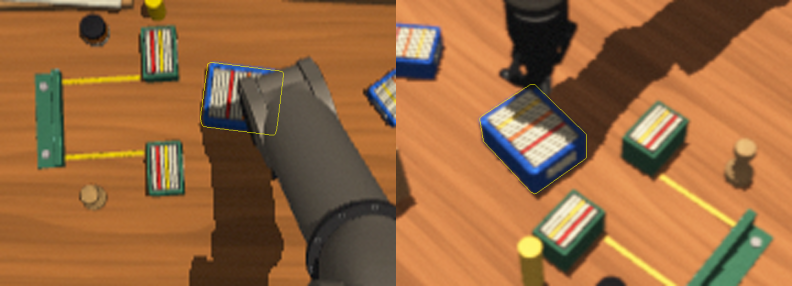

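Emit:
apply_moves:
  rows:
    - [0,-0.06,0,0,0,0]
    - [0,-0.06,-0.2,0,0,0]
    - [0,-0.06,-0.4,0,0,0]
    - [0.02,0.1,-0.5,0,0,0.11]
    - [0.08,0.3,-0.5,0,0,0.22]
  claw: 0.75

```text
clock: 9.65
tcp_pos: [0.6059, -0.0476, 0.1419]
orientation: [2.509, 1.883, 0.005]
contact_force: [0.9, -0.6, 0.3]
grip_width: 0.0636
gripper_force: 0.0
```

```bash
sed -i 's/^go(.*/go(a[0],a[1],.014,float(__import__("os").environ.get("YAW",0)))/' look.py; YAW=-1.5708 python3 look.py -.118 -.095 -.118 -.010 -.17
```

```text
t 9.65 at [-0.142  -0.0209] 0.1419 F [ 0.9 -0.6  0.3] w 0.0636 shift [0.194 0.241 0.513] turn [ 0.003 -0.002  0.772] j [ 0.27  0.49 -0.39  1.79  0.23  0.9  -0.51]
(np.float32(319.82544), [(537, 445)]) [-0.1097 -0.0067 -0.3861]
(np.float32(33.046387), [(1427, 131)]) [-0.1157 -0.0113 -0.1921]
(np.float32(372.1941), [(537, 411), (1427, 149)]) [-0.116  -0.0109 -0.1914]
```

Emit:
apply_moves:
  rows:
    - [0.05,0.06,0,0,0,0.11]
    - [0.1,0.12,0,0,0,0.22]
    - [0.15,0.18,0,0,0,0.33]
    - [0.194,0.241,0,0,0,0.44]
    - [0.194,0.241,0,0,0,0.55]

```text
clock: 10.38
tcp_pos: [0.6754, -0.0146, 0.1383]
orientation: [-3.069, -0.667, -0.001]
contact_force: [-0.1, 0.7, 0.6]
grip_width: 0.0643
gripper_force: 0.0
```

```bash
YAW=-1.5708 python3 look.py -.118 -.095 -.118 -.010 -.17
```

```text
t 10.38 at [-0.1144 -0.0927] 0.1383 F [-0.1  0.7  0.6] w 0.0643 shift [0.003 0.017 0.497] turn [-0.001 -0.     0.224] j [ 0.06  0.57 -0.18  1.62  0.12  0.95 -1.31]
(np.float32(671.4917), [(198, 543)]) [-0.0712 -0.014  -1.3113]
(np.float32(22.006592), [(1379, 851)]) [-0.1163 -0.0106 -0.2038]
(np.float32(736.44995), [(198, 483), (1379, 851)]) [-0.1163 -0.0106 -0.2035]
```

Emit:
apply_moves:
  rows:
    - [0.003,0.017,0,0,0,0.11]
    - [0.003,0.017,0.1,0,0,0.224]
    - [0.003,0.017,0.25,0,0,0.224]
    - [0.003,0.017,0.4,0,0,0.224]
    - [0.003,0.017,0.49,0,0,0.224]

```text
clock: 11.1
tcp_pos: [0.6761, -0.0196, 0.0143]
orientation: [-3.139, -0.131, 0.004]
contact_force: [-2.0, -0.4, 1.1]
grip_width: 0.0641
gripper_force: 0.0
```

```bash
YAW=-1.5708 python3 look.py -.118 -.055 -.118 -.010 -.17
```

```text
t 11.1 at [-0.1194 -0.0931] 0.0143 F [-2.  -0.4  1.1] w 0.0641 shift [-0.152 -0.007  0.002] turn [-0.     0.002  0.005] j [-0.    0.73 -0.09  1.68  0.09  0.74 -1.62]
(np.float32(389.3015), [(168, 828)]) [-0.1115  0.0083 -0.2666]
(np.float32(11.766846), [(1048, 1576)]) [-0.1165 -0.0122 -0.1805]
(np.float32(430.4436), [(168, 832), (1048, 1598)]) [-0.1167 -0.0118 -0.1814]
```

Emit:
apply_moves:
  rows:
    - [-0.04,0,0,0,0,0.005]
    - [-0.07,0,0,0,0,0.005]
    - [-0.09,0,0,0,0,0.005]
    - [-0.11,0,0,0,0,0.005]
    - [-0.125,0,0,0,0,0.005]

```text
clock: 11.82
tcp_pos: [0.648, -0.0213, 0.0173]
orientation: [-3.139, -0.114, -0.005]
contact_force: [2.6, 0.7, 1.6]
grip_width: 0.0643
gripper_force: 1.5
```

```bash
YAW=-1.5708 python3 look.py -.118 -.055 -.118 -.005 -.05 f
```

```text
t 11.82 at [-0.119  -0.0649] 0.0173 F [2.6 0.7 1.6] w 0.0643 shift [-0.04  -0.004  0.013] turn [-0.    -0.002 -0.002] j [ 0.    0.68 -0.09  1.76  0.09  0.7  -1.63]Traceback (most recent call last):
  File "look.py", line 9, in <module>
    t=fit2(g,q);print(t[1:],rel(t[0],S).round(4))
  File "fit.py", line 52, in fit2
    roi,m=comp(f,"b",q,P);x,y,w,h=roi
          ~~~~^^^^^^^^^^^
  File "fit.py", line 24, in comp
    i=1+np.argmax(st[1:,4]);c=cv2.findContours((l==i).astype(np.uint8),cv2.RETR_EXTERNAL,cv2.CHAIN_APPROX_NONE)[0][0]
        ~~~~~~~~~^^^^^^^^^^
    return _wrapfunc(a, 'argmax', axis=axis, out=out, **kwds)
    return bound(*args, **kwds)
ValueError: attempt to get argmax of an empty sequence
```

```bash
sed -i 's/^for g in.*/for g in ([[T],[C],[T,C]] if not __import__("os").environ.get("SC") else [[C]]):/' look.py; SC=1 YAW=-1.5708 python3 look.py -.118 -.055 -.118 -.005 -.05 f
```

```text
t 11.93 at [-0.1193 -0.0641] 0.0169 F [3.  1.4 2.3] w 0.0642 shift [-0.036 -0.005  0.011] turn [-0.    -0.001 -0.002] j [ 0.    0.68 -0.09  1.76  0.09  0.7  -1.63]
(np.float32(9.671387), [(839, 1623)]) [-0.1198 -0.0055 -0.1058]
```

View pics/f.png

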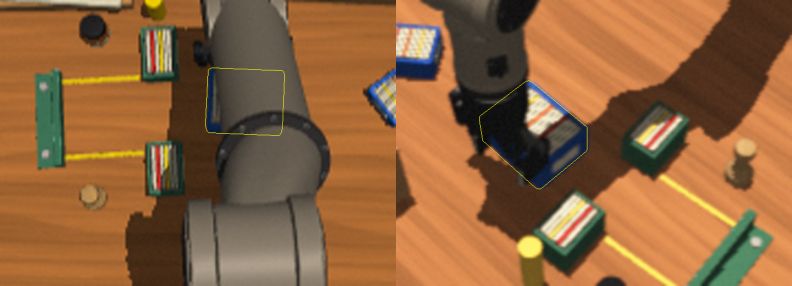

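Emit:
apply_moves:
  rows:
    - [-0.012,0,0.01,0,0,0]
    - [-0.022,0,0.01,0,0,0]
    - [-0.032,0,0.01,0,0,0]
    - [-0.036,0,0.01,0,0,0]
    - [-0.036,0,0.01,0,0,0]

```text
clock: 12.65
tcp_pos: [0.6371, -0.0227, 0.0135]
orientation: [3.139, 0.114, -0.002]
contact_force: [1.2, 0.4, -0.3]
grip_width: 0.0642
gripper_force: 0.6
```

```bash
SC=1 YAW=-1.5708 python3 look.py -.118 -.055 -.118 -.002 -.05
```

```text
t 12.65 at [-0.1195 -0.0539] 0.0135 F [ 1.2  0.4 -0.3] w 0.0642 shift [ 0.004 -0.006 -0.002] turn [ 0.     0.001 -0.002] j [ 0.    0.68 -0.09  1.78  0.09  0.68 -1.63]
(np.float32(21.174316), [(759, 1650)]) [-0.1223  0.0015 -0.0391]
```

Emit:
apply_moves:
  rows:
    - [0.12,0,0,0,0,0]
    - [0.12,0.02,-0.2,0,0,0]
    - [0.12,0.05,-0.4,0,0,0]
    - [0.05,0.2,-0.5,0,0,-0.11]
    - [-0.05,0.38,-0.5,0,0,-0.22]
  claw: 0.5

```text
clock: 13.38
tcp_pos: [0.6331, -0.1187, 0.1412]
orientation: [3.069, 0.663, 0.005]
contact_force: [0.0, -0.8, -0.2]
grip_width: 0.0424
gripper_force: 0.0
```

```bash
SC=1 python3 look.py -.218 0 -.118 -.002 -.05
```

```text
t 13.38 at [-0.2149 -0.0426] 0.1412 F [ 0.  -0.8 -0.2] w 0.0424 shift [-0.166 -0.048  0.508] turn [ 0.002 -0.001 -0.777] j [ 0.22  0.52 -0.17  1.71  0.11  0.92 -1.15]
(np.float32(51.291992), [(1410, 0)]) [-0.1204  0.0025  0.0103]
```

Emit:
apply_moves:
  rows:
    - [-0.05,-0.01,0,0,0,-0.11]
    - [-0.1,-0.03,0,0,0,-0.22]
    - [-0.166,-0.048,0,0,0,-0.33]
    - [-0.166,-0.048,0,0,0,-0.44]
    - [-0.166,-0.048,0,0,0,-0.55]

```text
clock: 14.1
tcp_pos: [0.588, -0.1247, 0.1381]
orientation: [-2.513, -1.883, 0.004]
contact_force: [-0.5, -0.0, -1.6]
grip_width: 0.043
gripper_force: 0.0
```

```bash
python3 look.py -.218 0 -.12 0 0
```

```text
t 14.1 at [-0.2175  0.0028] 0.1381 F [-0.5 -0.  -1.6] w 0.043 shift [0.003 0.012 0.497] turn [-0.002  0.001 -0.229] j [ 0.39  0.49 -0.38  1.8   0.22  0.9  -0.37]
(np.float32(17.797607), [(1031, 149)]) [-0.1234  0.0014 -0.0219]
(np.float32(57.973633), [(1403, 0)]) [-0.1214  0.0027 -0.0083]
(np.float32(95.74512), [(1031, 149), (1403, 0)]) [-0.1225  0.0023 -0.0097]
```

Emit:
apply_moves:
  rows:
    - [0.003,0.01,0.05,0,0,-0.11]
    - [0.003,0.01,0.15,0,0,-0.227]
    - [0.003,0.01,0.3,0,0,-0.227]
    - [0.003,0.01,0.45,0,0,-0.227]
    - [0.003,0.01,0.5,0,0,-0.227]

```text
clock: 14.82
tcp_pos: [0.5898, -0.1242, 0.0113]
orientation: [-2.146, -2.289, 0.005]
contact_force: [0.2, 0.2, 0.3]
grip_width: 0.0424
gripper_force: 0.0
```

```bash
python3 look.py -.17 0 -.12 0 0
```

```text
t 14.82 at [-0.2171  0.0009] 0.0113 F [0.2 0.2 0.3] w 0.0424 shift [ 0.188  0.002 -0.011] turn [-0.003 -0.    -0.007] j [ 0.39  0.67 -0.39  1.85  0.38  0.69 -0.15]
(np.float32(19.03125), [(1029, 239)]) [-0.1233  0.0014 -0.0264]
(np.float32(34.996582), [(1423, 353)]) [-0.1215  0.0029 -0.0104]
(np.float32(72.97681), [(1029, 239), (1423, 353)]) [-0.1224  0.0022 -0.0163]
```

Emit:
apply_moves:
  rows:
    - [0.05,0,-0.005,0,0,-0.006]
    - [0.09,0,-0.005,0,0,-0.006]
    - [0.12,0,-0.005,0,0,-0.006]
    - [0.15,0,-0.005,0,0,-0.006]
    - [0.18,0,-0.005,0,0,-0.006]

```text
clock: 15.55
tcp_pos: [0.5893, -0.0799, 0.0156]
orientation: [2.135, 2.303, -0.001]
contact_force: [1.8, -3.9, 4.3]
grip_width: 0.0425
gripper_force: 2.2
```

```bash
python3 look.py -.15 0 -.11 0 0 g
```

```text
t 15.55 at [-0.173 -0.002] 0.0156 F [ 1.8 -3.9  4.3] w 0.0425 shift [ 0.092 -0.008  0.006] turn [0.    0.001 0.   ] j [ 0.33  0.66 -0.39  1.88  0.38  0.68 -0.22]
(np.float32(17.170654), [(909, 471)]) [-0.1072  0.0033 -0.0192]
(np.float32(23.980957), [(1443, 668)]) [-0.105   0.0047  0.009 ]
(np.float32(58.65796), [(909, 471), (1443, 668)]) [-0.1056  0.0043  0.0039]
```

View pics/g.png

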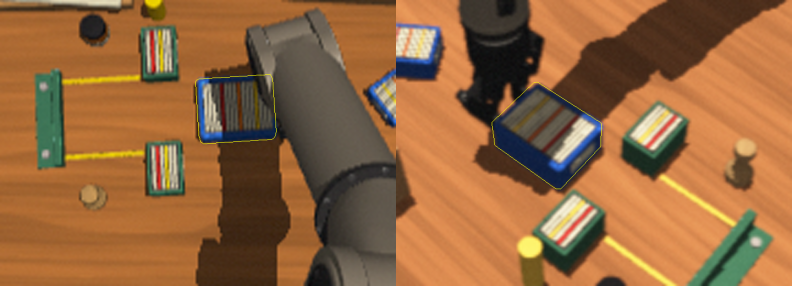

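Emit:
apply_moves:
  rows:
    - [0.015,0.003,0.005,0,0,0]
    - [0.03,0.007,0.005,0,0,0]
    - [0.045,0.011,0.005,0,0,0]
    - [0.06,0.015,0.005,0,0,0]
    - [0.07,0.018,0.005,0,0,0]

```text
clock: 16.27
tcp_pos: [0.5918, -0.0604, 0.0135]
orientation: [-2.133, -2.305, -0.0]
contact_force: [-0.4, -2.3, -2.0]
grip_width: 0.0427
gripper_force: 0.9
```

```bash
python3 look.py -.15 0 -.09 0 0
python3 - <<'E'
from fit import *
f=r.grab_frame('top');s=fit([f],"g",ST,S);print(s[0].round(4),s[1:])
h=cv2.cvtColor(f["pixels"],cv2.COLOR_RGB2HSV);m=cv2.inRange(h,(22,150,110),(32,255,255));m[:165]=0
n,l,st,c=cv2.connectedComponentsWithStats(m)
for i in range(1,n):
    if st[i,4]>15:
        y,x=np.where(l==i);p=toz(f,np.c_[x,y],0.001)[:,:2];q=np.array([rel(np.r_[v,0],S)[:2] for v in p]);k=np.polyfit(q[:,0],q[:,1],1);print(st[i],q.min(0).round(4),q.max(0).round(4),"y at 0 & slope",k[::-1].round(4))
E
```

```text
t 16.27 at [-0.1537 -0.0059] 0.0135 F [-0.4 -2.3 -2. ] w 0.0427 shift [ 0.015 -0.024 -0.002] turn [-0.    -0.001  0.001] j [ 0.29  0.66 -0.39  1.87  0.38  0.68 -0.25]
(np.float32(14.637695), [(939, 550)]) [-0.0871 -0.0011  0.0222]
(np.float32(32.476562), [(1476, 649)]) [-0.0871  0.0005  0.016 ]
(np.float32(54.5354), [(939, 541), (1476, 649)]) [-0.087  -0.0001  0.0152]
[0.5743 0.0924 1.6467] (np.float32(49.61621), [391, 396])
[292 165   2  18  29] [-0.0032 -0.1194] [ 0.0019 -0.0628] y at 0 & slope [-0.094   2.0606]
[ 73 166 105  96 601] [ 0.3763 -0.1422] [0.716  0.1577] y at 0 & slope [-0.2541  0.6705]
[248 184  36   4  71] [ 0.0326 -0.0593] [ 0.1464 -0.0527] y at 0 & slope [-0.0558 -0.0037]
[394 188  10  13  16] [-0.3513 -0.0219] [-0.3254  0.0192] y at 0 & slope [-0.5356 -1.5853]
[295 216   2  20  33] [-0.0028  0.0487] [0.0025 0.11  ] y at 0 & slope [0.083  2.6763]
[249 218  37   5  78] [0.0319 0.0524] [0.1477 0.0594] y at 0 & slope [ 0.0566 -0.0083]
```

Emit:
apply_moves:
  rows:
    - [-0.03,-0.01,0,0,0,0]
    - [-0.03,-0.022,0,0,0,0]
    - [0.0,-0.022,0,0,0,0]
    - [0.03,-0.022,0,0,0,0]
    - [0.06,-0.022,0,0,0,0]

```text
clock: 17.05
tcp_pos: [0.5855, -0.0465, 0.0138]
orientation: [2.134, 2.305, -0.0]
contact_force: [-0.7, -2.0, -0.2]
grip_width: 0.0425
gripper_force: 1.2
```

```bash
python3 look.py -.10 0 -.07 0 0
```

```text
t 17.05 at [-0.1394 -0.0007] 0.0138 F [-0.7 -2.  -0.2] w 0.0425 shift [ 0.158 -0.002 -0.001] turn [0.    0.    0.001] j [ 0.27  0.65 -0.39  1.89  0.38  0.67 -0.28]
(np.float32(28.618652), [(892, 499)]) [-0.073  -0.001   0.0099]
(np.float32(54.44507), [(1468, 661)]) [-0.0717  0.0005  0.027 ]
(np.float32(93.32178), [(892, 502), (1468, 661)]) [-0.0722  0.0001  0.0019]
```

Entering the gap, centred and nearly square; pushing on slowly.

Emit:
apply_moves:
  rows:
    - [0.03,-0.001,0,0,0,0]
    - [0.06,-0.001,0,0,0,0]
    - [0.09,-0.001,0,0,0,0]
    - [0.12,-0.001,0,0,0,0]
    - [0.15,-0.001,0,0,0,0]

```text
clock: 17.77
tcp_pos: [0.5823, -0.009, 0.0138]
orientation: [2.134, 2.305, -0.0]
contact_force: [0.4, -2.8, 0.8]
grip_width: 0.043
gripper_force: 1.4
```

```bash
python3 look.py -.06 0 -.034 0 0 i
```

```text
t 17.77 at [-0.1017 -0.0003] 0.0138 F [ 0.4 -2.8  0.8] w 0.043 shift [ 0.167 -0.001 -0.001] turn [-0.     0.     0.001] j [ 0.21  0.65 -0.39  1.91  0.38  0.66 -0.34]
(np.float32(69.3999), [(846, 514)]) [-0.035   0.     -0.0077]
(np.float32(31.039795), [(1552, 714)]) [-0.0332  0.0016  0.0361]
(np.float32(116.285645), [(846, 518), (1552, 714)]) [-0.034   0.0009  0.0168]
```

View pics/i.png

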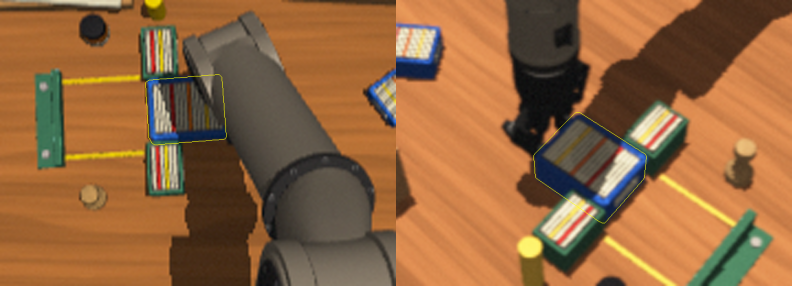

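Emit:
apply_moves:
  rows:
    - [0.03,-0.001,0,0,0,0]
    - [0.06,-0.001,0,0,0,0]
    - [0.09,-0.001,0,0,0,0]
    - [0.12,-0.001,0,0,0,0]
    - [0.15,-0.001,0,0,0,0]

```text
clock: 18.5
tcp_pos: [0.5791, 0.0284, 0.0138]
orientation: [-2.134, -2.305, 0.0]
contact_force: [1.1, -2.6, 0.8]
grip_width: 0.0426
gripper_force: 1.3
```

Emit:
apply_moves:
  rows:
    - [0.03,0,0,0,0,0]
    - [0.06,0,0,0,0,0]
    - [0.09,0,0,0,0,0]
    - [0.12,0,0,0,0,0]
    - [0.15,0,0,0,0,0]

```text
clock: 19.12
tcp_pos: [0.5763, 0.0658, 0.0138]
orientation: [-2.134, -2.305, 0.0]
contact_force: [0.7, -1.6, -0.8]
grip_width: 0.0424
gripper_force: 1.3
```

```bash
python3 look.py .025 0 .043 0 0
```

```text
t 19.12 at [-0.0267  0.    ] 0.0138 F [ 0.7 -1.6 -0.8] w 0.0424 shift [ 0.207  0.    -0.001] turn [-0.     0.     0.001] j [ 0.08  0.64 -0.39  1.91  0.38  0.66 -0.47]
(np.float32(175.90308), [(698, 503)]) [ 0.0407 -0.0003  0.007 ]
(np.float32(15.132568), [(1607, 1257)]) [0.041  0.001  0.0102]
(np.float32(192.67603), [(698, 503), (1607, 1257)]) [0.0408 0.0009 0.0075]
```

Smooth. Next 35 mm, then creep to the stop.

Emit:
apply_moves:
  rows:
    - [0.03,0,0,0,0,0]
    - [0.06,0,0,0,0,0]
    - [0.09,0,0,0,0,0]
    - [0.12,0,0,0,0,0]
    - [0.14,0,0,0,0,0]

```text
clock: 19.85
tcp_pos: [0.5735, 0.1009, 0.0138]
orientation: [-2.134, -2.306, -0.0]
contact_force: [1.0, -2.5, -0.0]
grip_width: 0.0425
gripper_force: 1.5
```

Emit:
apply_moves:
  rows:
    - [0.015,0,0,0,0,0]
    - [0.03,0,0,0,0,0]
    - [0.04,0,0,0,0,0]
    - [0.05,0,0,0,0,0]
    - [0.055,0,0,0,0,0]

```text
clock: 20.48
tcp_pos: [0.5726, 0.114, 0.0138]
orientation: [-2.134, -2.305, -0.0]
contact_force: [0.2, -2.7, 0.9]
grip_width: 0.043
gripper_force: 1.5
```

```bash
python3 look.py .025 0 .088 0 0
```

```text
t 20.48 at [0.0217 0.0001] 0.0138 F [ 0.2 -2.7  0.9] w 0.043 shift [ 0.013  0.    -0.001] turn [ 0.    -0.     0.001] j [-0.01  0.65 -0.39  1.9   0.38  0.67 -0.55]
(np.float32(266.66113), [(604, 402)]) [ 0.0899  0.0018 -0.0475]
(np.float32(12.08374), [(1699, 1021)]) [ 0.0878  0.0007 -0.0049]
(np.float32(289.26636), [(604, 402), (1699, 1021)]) [ 0.088   0.0006 -0.0076]
```

Emit:
apply_moves:
  rows:
    - [0.004,0,0,0,0,0]
    - [0.008,0,0,0,0,0]
    - [0.012,0,0,0,0,0]
    - [0.014,0,0,0,0,0]
    - [0.016,0,0,0,0,0]

```text
clock: 21.2
tcp_pos: [0.5723, 0.1179, 0.0138]
orientation: [2.134, 2.305, -0.0]
contact_force: [0.2, -2.3, 1.1]
grip_width: 0.0427
gripper_force: 1.5
```

Emit:
apply_moves:
  rows:
    - [0.002,0,0,0,0,0]
    - [0.004,0,0,0,0,0]
    - [0.006,0,0,0,0,0]
    - [0.008,0,0,0,0,0]
    - [0.008,0,0,0,0,0]

```text
clock: 21.82
tcp_pos: [0.5722, 0.1191, 0.0138]
orientation: [2.134, 2.304, -0.001]
contact_force: [0.0, -5.5, 1.8]
grip_width: 0.0425
gripper_force: 2.5
```

Emit:
apply_moves:
  rows:
    - [0.003,0,0,0,0,0]
    - [0.006,0,0,0,0,0]
    - [0.009,0,0,0,0,0]
    - [0.012,0,0,0,0,0]
    - [0.012,0,0,0,0,0]

```text
clock: 22.45
tcp_pos: [0.572, 0.1191, 0.0138]
orientation: [2.135, 2.301, -0.006]
contact_force: [-0.3, -12.0, 5.0]
grip_width: 0.0426
gripper_force: 5.6
```

```bash
python3 look.py .025 0 .092 0 0
```

```text
t 22.45 at [0.0268 0.0003] 0.0138 F [ -0.3 -12.    5. ] w 0.0426 shift [-0.007  0.001 -0.001] turn [-0.001  0.003 -0.001] j [-0.02  0.65 -0.39  1.9   0.38  0.67 -0.57]
(np.float32(271.06494), [(572, 468)]) [ 0.0969  0.0057 -0.1122]
(np.float32(23.173096), [(1674, 1011)]) [ 0.0894  0.0012 -0.0081]
(np.float32(356.32788), [(572, 453), (1674, 1006)]) [ 0.0922  0.0012 -0.0096]
```

Emit:
apply_moves:
  rows:
    - [-0.03,0,0,0,0,0]
    - [-0.08,0,0,0,0,0]
    - [-0.12,0,-0.1,0,0,0]
    - [-0.2,0,-0.3,0,0,0]
    - [-0.4,0,-0.5,0,0,0]

```text
clock: 23.18
tcp_pos: [0.5793, 0.0311, 0.1346]
orientation: [-2.128, -2.31, -0.004]
contact_force: [1.5, -0.6, 0.3]
grip_width: 0.0427
gripper_force: 0.0
```

Emit:
apply_moves:
  rows:
    - [-0.22,0,-0.05,0,0,0]
    - [-0.44,0,-0.1,0,0,0]
    - [-0.66,0,-0.1,0,0,0]
    - [-0.8,0,-0.1,0,0,0]
    - [-0.8,0,-0.1,0,0,0]

```text
clock: 23.8
tcp_pos: [0.594, -0.1748, 0.1576]
orientation: [2.141, 2.299, -0.001]
contact_force: [-0.5, 1.1, -0.1]
grip_width: 0.0425
gripper_force: 0.0
```

```bash
python3 look.py -.2 0 .092 0 0 k
python3 - <<'E'
from h import *
f=r.grab_frame("scene")
for t in("stamp","inkpot","gluestick"):print(t,[toz(f,d["point"],0).round(3) for d in r.landmark_of(f,t)][:1])
E
```

```text
t 23.8 at [-0.2679  0.0005] 0.1576 F [-0.5  1.1 -0.1] w 0.0425 shift [0.272 0.001 0.574] turn [-0.     0.001 -0.003] j [ 0.5   0.5  -0.42  1.74  0.24  0.96  0.05]
(np.float32(20.815186), [(1037, 0)]) [ 0.0931 -0.0001 -0.0009]
(np.float32(72.27246), [(1652, 192)]) [ 0.0906  0.0011 -0.0235]
(np.float32(105.39917), [(1037, 0), (1652, 182)]) [ 0.0924  0.0006 -0.0006]
stamp [array([[0.446, 0.198, 0.   ]])]
inkpot [array([[0.695, 0.204, 0.   ]])]
gluestick [array([[0.723, 0.109, 0.   ]])]
```

View pics/k.png

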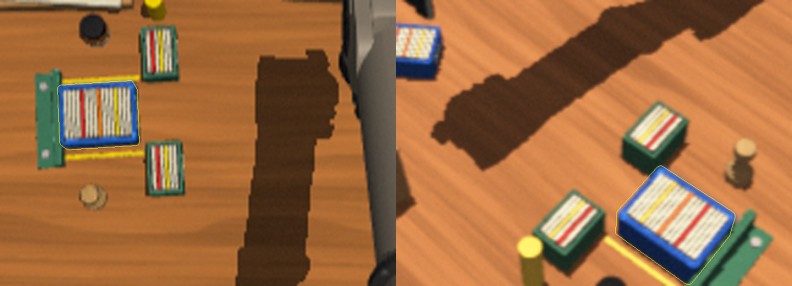

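The picture shows the tray home and square against the stop (top crop, tray at about (98,115)). The fit gives x = 93 mm, y = 0 and yaw ≈ -0.001. The stamp, ink pot and glue stick are in place.

```bash
python3 -c "
from bench import r
print(r.hand_in())"
```

```text
the job is handed in; nothing more can be done
None
```

The blue tray went through the gap and measures fully home and square against the back stop (centre at 93 mm against a nominal 92, yaw about 0). The arm is clear, no bystander appears to have been moved, and the job is handed in.

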